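# Mark a badge with the two-stop stamp

### The arm

A 6-joint arm with a two-finger parallel gripper is mounted at the origin on the work surface. World frame = base frame: x ahead of the robot, y to its left, z up, the work surface at z = 0. Lengths are in m, angles in rad, forces in N, time in s.
With the tool pointing down it reaches from about 0.35 to 0.975 m from the base axis. Payload 4.9 kg.
Tool frame: the origin (TCP) lies at the very end of the fingers, on their centre line; the grasp point (between the pads) lies ctrl.grip_point_offset behind it (ctrl.grip_point_offset is the distance from the TCP to the grasp point, in m); z points along the fingers, y is the direction in which the jaws open and shut (so a half turn about z gives the same grasp; the last joint's range is limited). The gripper opens to 85 mm and grips with 20 to 120 N. Pads are 22 mm wide; open, the fingers measure 114 mm over their backs; the gripper's body (76 mm by 85 mm) begins 54 mm behind the grasp point. The pads swing forward as they close: fully open they stand 13 mm farther back than shut.
Start: joints at [1.041, 0.053, 1.613, -0, 1.476, -0.119], TCP at [0.25, 0.573, 0.231] pointing down, gripper open.
Joint ranges: [-3.01, 3.01], [-1.01, 2.22], [0.06, 2.58], [-1.02, 4.17], [0.09, 2.62], [-3.14, 3.14]. Speed limits (rad/s): [2.57, 2.57, 3.14, 3.14, 3.14, 3.14].

### API

Orientations are given as a rotation vector (axis times angle).
In Python, from station import ctrl gives the robot as it stands. The module is installed in compiled form; this text tells all that it offers.
- The arm moves only by the shell command python3 -m creep 'ROWS' [FORCE]. ROWS is JSON, a list of rows, each a list of 5 numbers: the closure in counts, from 0 (fully open) to 255 (shut), then the shift along the tool's x, y, z in mm, then the turn about the tool's z in rad. A call has 1 to 12 rows; each row is the pose to reach, as a shift and turn from the pose commanded when the call began, along the tool's axes at that moment; what a row does not reach only later rows make up. A row lasts 1/12 s, in which the tool goes at most 41.7 mm and 7.16 degrees, less where a joint would pass 70% of its speed; a pose out of reach is approached as far as the arm can. A call with a gripper value outside its range is refused whole. The fingers move at their own pace and stop on an object; FORCE is the grip in N (left out, the last holds). Time passes only in rows, so rows that repeat a pose let the fingers close. It gives the time, the measured TCP pose, the force and the opening at its end, in the units of the state.
- ctrl.get_obs(): the state, without advancing time (a new reading comes with each control period).
- ctrl.get_image(name): name is "scene" or "top"; returns the picture (420x560x3 uint8, red, green, blue); there is no depth.
- ctrl.calibration(name): a dict with "fx", "fy", "cx", "cy" (pixels), "R" (3x3) and "t" (3): a world point X has camera coordinates R X + t. Camera axes: x right, y down, z forward; pixel columns grow to the right and rows downward; lengths in m; the calibration is good to about 2 mm. A picture is of the moment at which its call begins. calibration takes no time and is no camera call.
- ctrl.finish_job(): hands the job in, once; it reports no verdict.
Trained networks look in the newest picture that a camera, given by its name, has taken for a name from the list of things; names that differ only in an ending like _2 or _b are one class to them, and where a whole thing is asked for, a point or a joint stands for the part that bears it (a point fixed in the world has none). Each returns a list of dicts, best first, with "conf" (0 to 1); they miss things now and then, are a little off and sometimes report something else, mostly with a low value. They report only what shows in the picture. A call takes as long as a camera call. They do not tell look-alikes from the thing itself.
- ctrl.boxes_of(camera, label): "rect" ([left, top, width, height] in pixels, round what is visible of it).
- ctrl.outline_of(camera, label): "mask" (420x560 bool, what is visible of it) and "rect" ([left, top, width, height] in pixels, round what is visible of it).
The state is a dict: "t": time; "q": joint angles; "dq": joint speeds; "effort": joint torques, N m; "tool_pos": TCP position; "tool_rot": TCP orientation; "contact_force": force on the tool from outside, world axes, zero at the start; "wrist_torque": the same for the moment, N m; "opening": finger opening in m.
Only numpy, scipy, OpenCV 4.12 (cv2) and the standard library are available. Lean on these libraries where they do the work, as an engineer would, in place of code of your own. Each camera call takes 0.05 s, during which the arm holds its last target. There are 200 camera calls.

### The job

Pick up the self-inking stamp by its knob and stand it on the hexagonal badge in the jig, slid home into the corner so that its long side touches the one fence and its short side the other. Then press its plunger gently but firmly down, past the soft first stop until it bears on the hard second stop, hold it there for about a second (more than 25 N would damage it), and let it spring all the way up, leaving the stamp standing in the corner. Leave the other things on the table alone.

Things in the scene. Friction and masses are not known exactly. Their poses are not given: they have to be found in the camera images.
- stamp: self-inking marking stamp, 0.2 to 0.35 kg, standing on its black foot, 60 mm (x) by 46 mm (y), 10 mm tall; grey housing 50 by 40 mm up to 58 mm; above it a plunger: 14 mm steel stem and black block knob. Origin: centre of the foot's underside, z up. Lifted by the knob; the same when turned by half a turn.
- knob_top (a point): centre of the knob's top face, 120 mm above the stamp's underside when up; axes as the stamp's. The knob is 32 mm (x) by 26 mm (y), 40 mm tall (80 to 120 mm above the underside); it moves down with the plunger. Pushed down with 13 to 18 N in all, it bears fully on the hard second stop.
- plunger (a joint): how far the plunger is down, m: 0 up, at most 0.0215. A soft spring (2 to 4 N) yields for 6 to 14 mm, set differently each time, unseen from outside; there a sprung pad is the first stop: resistance jumps by 3 N, then grows 1 N per mm over 4 mm to 10 to 12 N; there is the hard second stop (8 N per mm). Springs up by itself when let go.
- jig: fixed plywood board 170 (x) by 150 (y) by 12 mm; on its middle the badge, and two aluminium fences, 14 mm above the badge, forming a corner. Origin: centre of the board's underside. Inner faces: at jig x = +30 mm (from y = -50 to +35) and at jig y = +23 mm (from x = -40 to +42).
- badge: white hexagonal badge, 100 mm across flats, 4 mm thick, fixed flat on the middle of the jig's board. Origin: centre of its underside
- seat (a point): point on the badge's top face, 16 mm above the jig's origin, axes as the jig's: where the centre of the stamp's underside lies when its long (60 mm) side touches the fence at +y and its short (46 mm) side the fence at +x
- ink_tin: closed dark ink tin, 72 mm diameter, 55 mm tall; loose, to be left alone. Origin: centre of its underside
- tape_roll: roll of tape lying flat, 84 mm outside, 68 mm inside, 24 mm tall; loose, to be left alone. Origin: centre of its underside
- wood_stamp: small turned wooden hand stamp, 36 mm diameter, 64 mm tall, with a waist and a round head, no moving part; loose, to be left alone. Origin: centre of its underside
- squeegee: flat wooden squeegee with a rubber blade, 150 mm long, 48 mm wide, 24 mm tall, lying; loose, to be left alone. Origin: centre of its underside
- thinner_a: large clear bottle with a cap, 84 mm diameter, 210 mm tall; loose, to be left alone. Origin: centre of its underside
- thinner_b: smaller clear bottle with a cap, 64 mm diameter, 160 mm tall; loose, to be left alone. Origin: centre of its underside
- tin_lid: loose round lid, 74 mm diameter, 8 mm thick, lying flat; loose, to be left alone. Origin: centre of its underside
There are look-alikes about, which are no part of the job. What is shaped like the stamp but orange or red is not meant.

How it is judged:
On the way, in this order (a step that is already met when the one before it is completed fails the run):
1. the stamp stands on the badge in the corner of the fences (x of stamp in the frame of seat between -0.0025 and 0.0025 m and y of stamp in the frame of seat between -0.0025 and 0.0025 m and z of stamp in the frame of seat between -0.002 and 0.002 m and angle between the x axis of stamp and the x axis of seat, either way round below 0.05 rad), for 0.1 s.
2. in the corner, the plunger is pressed onto the hard second stop and held (all of step 1 and value of joint plunger above 0.009 m and contact force between stamp and badge above 15 N), for 0.4 s.
At the end, for the whole second after the job is handed in: After 0.4 s on the second stop (over 15 N on the badge), the stamp stands upright within 0.04 rad and still on the badge, centre within 2.5 mm of the seat in x and y and 2 mm in height, square within 0.05 rad, plunger up within 1.5 mm (all of step 1 and value of joint plunger below 0.0015 m and angle between stamp's own z axis and vertical below 0.04 rad and linear speed of stamp below 0.01 m/s); the robot touches nothing.
It fails at once if the stamp is pressed or knocked onto the badge with more than 28 N (contact force between stamp and badge above 28 N).
It fails at once if a bystander is moved by more than 25 mm (distance of any of ink_tin, tape_roll, wood_stamp, squeegee, thinner_a, thinner_b, tin_lid from where it was at the start of the episode above 0.025 m).
It also fails if it takes over 51 s, if anything falls off the work surface, if the arm or the gripper's body presses on something with over 40 N, if the wrist force passes 120 N, or if a joint passes its speed limit or range.

## Working session

There is one attempt and no reset: what is moved stays moved. The work goes in short steps, Python scripts to look and compute and a shell command to move; the robot and the scene stay as the last step left them, time stands still between calls to the robot, and variables do not carry over. Pictures are saved under pics/ and viewed, about 8 in all and at most 12, crops included, and the job is handed in when it is done.

```bash
mkdir -p pics
cat > h.py <<'E'
import numpy as np, cv2
from station import ctrl
from scipy.spatial.transform import Rotation as Ro
def cal(n):
    c=ctrl.calibration(n); return np.array([[c['fx'],0,c['cx']],[0,c['fy'],c['cy']],[0,0,1]]),np.array(c['R']),np.array(c['t'])
def ray(n,px,z):
    K,R,t=cal(n); px=np.atleast_2d(px).astype(float)
    d=(np.linalg.inv(K)@np.c_[px,np.ones(len(px))].T).T@R; o=-R.T@t
    return o+d*((z-o[2])/d[:,2])[:,None]
def proj(n,X):
    K,R,t=cal(n); p=(K@(R@np.atleast_2d(X).T+t[:,None])).T; return p[:,:2]/p[:,2:]
def save(n,f,crop=None,s=1,im=None):
    im=ctrl.get_image(n) if im is None else im
    v=im if crop is None else im[crop[1]:crop[3],crop[0]:crop[2]]
    cv2.imwrite('pics/'+f,cv2.resize(v[:,:,::-1],None,fx=s,fy=s,interpolation=cv2.INTER_CUBIC)); return im
E
python3 - <<'E'
from h import *
a=save('top','t0.png'); b=save('scene','s0.png')
for n in('top','scene'):
    K,R,t=cal(n); print(n,K[0,0],(-R.T@t).round(3),R.round(2).tolist())
    for l in('stamp','knob_top','jig','badge'):
        print(l,[(d['conf'],d['rect']) for d in ctrl.boxes_of(n,l)])
o=ctrl.get_obs();print(o,ctrl.grip_point_offset, Ro.from_rotvec(o['tool_rot']).as_matrix().round(3))
E
```

```text
top 501.0539635456568 [0.297 0.057 1.485] [[0.03, -1.0, 0.0], [-0.98, -0.03, -0.17], [0.17, 0.0, -0.99]]
stamp [(0.92, [200.9, 274.6, 15.1, 20.4]), (0.81, [141.6, 233.7, 29.5, 20.6]), (0.78, [185.3, 233.1, 28.0, 23.8]), (0.64, [194.8, 199.5, 20.2, 17.7])]
knob_top [(0.69, [189.7, 236.8, 11.3, 11.4]), (0.68, [199.2, 280.9, 10.0, 11.7])]
jig []
badge [(0.83, [329.0, 200.3, 35.6, 36.6]), (0.59, [233.6, 223.0, 26.2, 27.4])]
scene 490.2327948593715 [ 1.056 -0.607  0.934] [[0.76, 0.65, 0.02], [0.48, -0.54, -0.7], [-0.44, 0.54, -0.72]]
stamp [(0.86, [300.2, 134.2, 15.1, 40.7]), (0.84, [325.8, 115.0, 19.6, 37.9]), (0.81, [258.2, 124.5, 24.3, 41.2]), (0.8, [325.6, 150.5, 23.4, 46.2]), (0.42, [104.1, 271.7, 35.4, 33.6])]
knob_top [(0.77, [336.1, 149.4, 16.9, 21.6]), (0.69, [265.0, 125.7, 14.0, 15.3]), (0.52, [305.8, 134.9, 12.6, 19.8]), (0.48, [331.8, 115.9, 14.7, 18.3])]
jig [(0.77, [181.0, 242.9, 87.7, 76.7])]
badge [(0.73, [204.8, 260.6, 44.7, 39.6]), (0.54, [312.4, 205.7, 28.4, 30.4])]
{'t': 0.5, 'q': array([ 1.04100017e+00,  5.27249218e-02,  1.61290934e+00, -1.14416625e-05,
        1.47598704e+00, -1.18963863e-01]), 'dq': array([ 2.17412498e-03, -1.27815254e-03,  3.31630857e-05, -5.93497430e-04,
        1.13022840e-03, -1.41902593e-03]), 'effort': array([-2.64542059e-04, -3.93218243e+01, -3.70024896e+01, -1.61265416e-04,
        1.36008199e-03, -1.57333602e-05]), 'tool_pos': array([0.24957962, 0.57298372, 0.23128252]), 'tool_rot': array([ 6.40803019e-01,  3.07554311e+00, -4.83451465e-05]), 'contact_force': array([0.16515781, 0.11813479, 0.16142528]), 'wrist_torque': array([ 0.00418081, -0.00612931,  0.00745516]), 'opening': 0.0853785097047296} 0.0187 [[-0.917  0.399 -0.   ]
 [ 0.399  0.917 -0.   ]
 [-0.    -0.    -1.   ]]
```

View pics/t0.png

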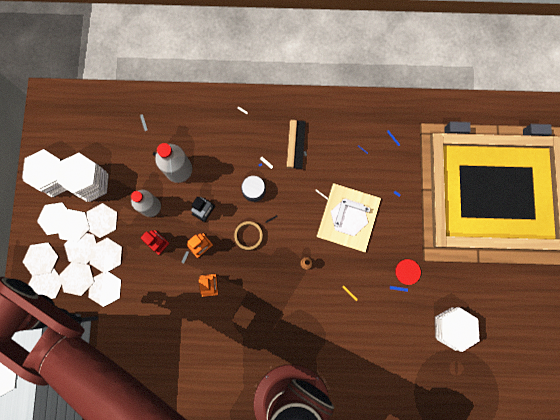

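View pics/s0.png

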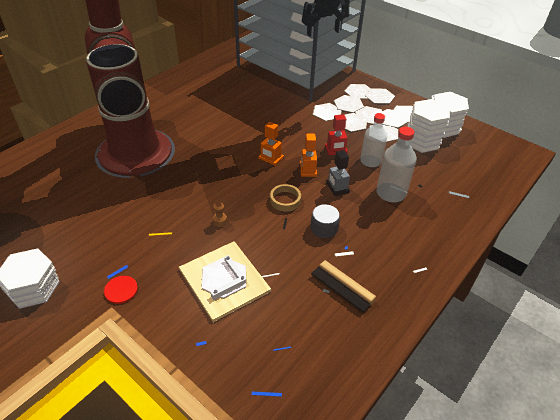

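Top view: grey/black stamp at (202,208). Look-alikes are orange at (208,285) and (199,244) and red at (154,242). The jig is at (349,217). In the scene view the stamp is at (339,172), orange at (309,158) and (271,148), and red at (338,135). I choose the grey one and will check it in a crop.

Run:
```python
from h import *
a=ctrl.get_image('top'); b=ctrl.get_image('scene')
r=lambda im,c,s: cv2.resize(im[c[1]:c[3],c[0]:c[2],::-1],(400,300),interpolation=cv2.INTER_CUBIC)
cv2.imwrite('pics/c1.png',np.vstack([np.hstack([r(a,(182,190,222,220),1),r(b,(300,140,380,200),1)]),np.hstack([r(a,(309,180,389,255-15),1) if 0 else r(a,(300,180,400,255),1),r(b,(165,230,285,320),1)])]))
for n,c in(('top',(202,208)),('scene',(339,172))):
    for l in('stamp','badge','jig','knob_top'):
        for d in ctrl.outline_of(n,l):
            m=d['mask'].astype(np.uint8); 
            if m.sum()<20: continue
            k=max(cv2.findContours(m,0,2)[0],key=cv2.contourArea)
            M=cv2.moments(m,True); print(n,l,round(d['conf'],2),d['rect'],[round(M['m10']/M['m00'],1),round(M['m01']/M['m00'],1)], cv2.minAreaRect(k))
```

```text
top stamp 0.91 [186.7, 234.2, 26.1, 22.1] [199.4, 244.9] ((199.00003051757812, 244.50003051757812), (20.50609588623047, 20.50609588623047), 45.0)
top stamp 0.77 [201.3, 275.4, 14.1, 20.8] [208.2, 285.1] ((208.0, 285.0), (20.0, 18.0), 90.0)
top stamp 0.7 [192.4, 197.6, 22.8, 22.9] [201.5, 209.7] ((200.70004272460938, 209.6000213623047), (19.677398681640625, 20.124608993530273), 26.56505012512207)
top stamp 0.64 [143.0, 234.2, 28.9, 19.5] [154.8, 241.6] ((154.3495635986328, 241.2433624267578), (25.493534088134766, 16.838903427124023), 41.18592071533203)
top badge 0.84 [331.3, 199.5, 35.4, 35.7] [349.5, 219.5] ((352.300048828125, 222.40003967285156), (26.832815170288086, 29.068883895874023), 26.56505012512207)
top jig 0.93 [316.3, 184.3, 62.3, 68.7] [348.6, 218.0] ((348.491943359375, 218.1513671875), (51.61207580566406, 57.05266189575195), 17.10272979736328)
top jig 0.62 [128.8, 189.6, 31.6, 29.0] [145.3, 203.1] ((145.0, 203.0), (31.11269760131836, 22.62741470336914), 45.0)
top knob_top 0.69 [194.4, 198.9, 14.2, 12.2] [198.7, 203.9] ((198.80003356933594, 203.90003967285156), (10.2859125
[... 987 characters left out ...]
674644470215, 33.98823165893555), 63.43495178222656)
scene badge 0.33 [216.3, 204.2, 13.3, 22.4] [219.0, 216.3] ((219.5, 215.5), (21.0, 13.0), 90.0)
scene jig 0.91 [181.6, 243.2, 86.9, 77.0] [224.1, 280.3] ((224.8384552001953, 279.0923156738281), (65.24227142333984, 67.10277557373047), 60.2551155090332)
scene knob_top 0.74 [304.5, 131.6, 14.2, 20.3] [310.3, 143.0] ((310.0, 143.5), (21.0, 12.0), 90.0)
scene knob_top 0.71 [265.7, 122.8, 11.4, 14.9] [271.1, 130.8] ((271.0, 131.5), (19.0, 12.0), 90.0)
scene knob_top 0.61 [330.3, 114.9, 16.4, 14.3] [339.4, 122.7] ((339.5, 123.5), (19.0, 13.0), 90.0)
scene knob_top 0.57 [334.1, 147.8, 14.7, 27.8] [341.4, 160.5] ((341.5, 161.0), (20.0, 13.0), 90.0)
```

View pics/c1.png

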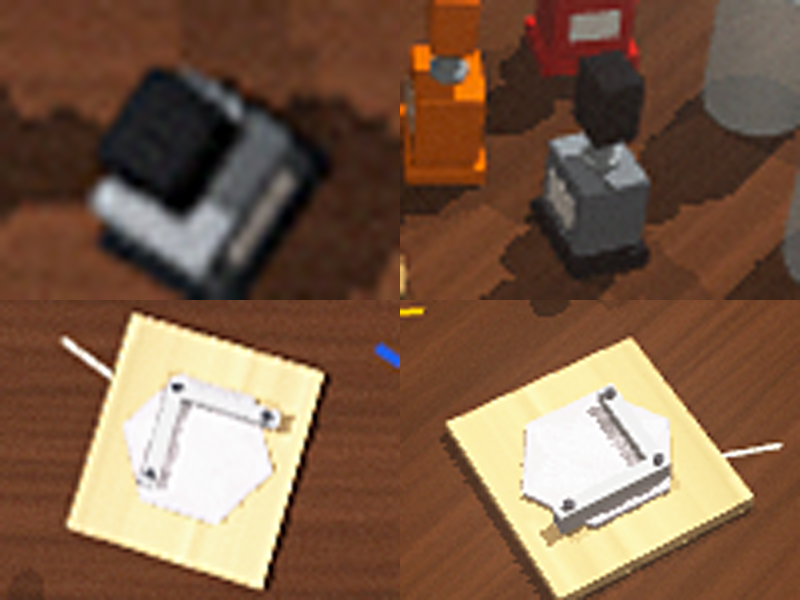

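The crop confirms a grey housing with a black knob. The jig's corner of fences is at top px (345,201), with jig +x up in the image and +y to the left. Next I fit the poses from corner points in both views.

```bash
cat > fit.py <<'E'
from h import *
from scipy.optimize import least_squares
def place(P,v): 
    c,s=np.cos(v[2]),np.sin(v[2]); P=np.array(P,float)
    return np.c_[v[0]+c*P[:,0]-s*P[:,1], v[1]+s*P[:,0]+c*P[:,1], P[:,2]]
def fit(obs,v0):
    f=lambda v:np.concatenate([(proj(n,place(P,v))-px).ravel() for n,P,px in obs])
    r=least_squares(f,v0,loss='soft_l1'); return r.x,r.fun.reshape(-1,2)
crop=lambda pts,s,off:(np.array(pts,float)+.5)/s-.5+np.array(off)
def fill(n,boxes,v):
    m=np.zeros((420*4,560*4),np.uint8)
    for (hx,hy,z0,z1) in boxes:
        P=[(x,y,z) for x in(-hx,hx) for y in(-hy,hy) for z in(z0,z1)]
        h=cv2.convexHull(((proj(n,place(P,v))+.5)*4).round().astype(np.int32)); cv2.fillConvexPoly(m,h,1)
    return m
E
python3 - <<'E'
from fit import *
B=[(x,y,.012) for x,y in((.085,.075),(.085,-.075),(-.085,-.075),(-.085,.075))]
t=crop([(133,12),(327,72),(265,290),(67,228)],4,(300,180))
s=crop([(352,195),(162,298),(47,123),(230,38)],10/3,(165,230))
for o in([('top',B,t)],[('scene',B,s)],[('top',B,t),('scene',B,s)]):
    v,r=fit(o,[.47,-.15,-.3]); print('jig',v.round(4),r.round(1).tolist())
# stamp: IoU of box silhouette with network mask, both views
boxes=[(.03,.023,0,.01),(.025,.02,.01,.058),(.016,.013,.08,.12),(.007,.007,.058,.08)]
near={'top':(201,209),'scene':(339,173)}; M={}
for n in near:
    im=ctrl.get_image(n)
    d=min(ctrl.outline_of(n,'stamp'),key=lambda d:np.hypot(d['rect'][0]+d['rect'][2]/2-near[n][0],d['rect'][1]+d['rect'][3]/2-near[n][1]))
    M[n]=cv2.resize(d['mask'].astype(np.float32),None,fx=4,fy=4,interpolation=cv2.INTER_LINEAR)>.5
from scipy.optimize import minimize
def cost(v,ns): return -sum((f&M[n]).sum()/(f|M[n]).sum() for n in ns for f in[fill(n,boxes,v)>0])
g=ray('top',[(203,212)],0.0)[0]; print(g)
for ns in(('top','scene'),('top',),('scene',)):
    best=min((minimize(cost,[g[0],g[1],a],args=(ns,),method='Nelder-Mead',options=dict(initial_simplex=[[g[0],g[1],a],[g[0]+.01,g[1],a],[g[0],g[1]+.01,a],[g[0],g[1],a+.3]])) for a in np.arange(0,3.1,.39)),key=lambda r:r.fun)
    print(ns,best.x.round(4),best.fun/len(ns))
E
```

```text
jig [ 0.5317 -0.163  -0.2804] [[0.2, 0.3], [-0.3, 0.1], [-0.3, -0.3], [0.4, -0.1]]
jig [ 0.532  -0.1603 -0.2772] [[1.0, -0.0], [-0.4, 0.4], [-0.4, 0.0], [0.1, -0.7]]
jig [ 0.5319 -0.1615 -0.2791] [[-0.4, 0.3], [-0.9, 0.0], [-0.7, -0.4], [-0.1, -0.2], [0.6, 0.3], [-0.9, 0.7], [-0.8, 0.2], [-0.2, -0.4]]
[0.53701225 0.27421888 0.        ]Traceback (most recent call last):
  File "<stdin>", line 18, in <module>
  File "<stdin>", line 18, in <genexpr>
    res = _minimize_neldermead(fun, x0, args, callback, bounds=bounds,
                               **options)
    fxr = func(xr)
    fx = function(np.copy(x), *(wrapper_args + args))
  File "<stdin>", line 15, in cost
  File "<stdin>", line 15, in <genexpr>
  File "fit.py", line 14, in fill
    h=cv2.convexHull(((proj(n,place(P,v))+.5)*4).round().astype(np.int32)); cv2.fillConvexPoly(m,h,1)
                       ~~~~^^^^^^^^^^^^^^
  File "h.py", line 11, in proj
    K,R,t=cal(n); p=(K@(R@np.atleast_2d(X).T+t[:,None])).T; return p[:,:2]/p[:,2:]
          ~~~^^^
  File "h.py", line 5, in cal
    c=ctrl.calibration(n); return np.array([[c['fx'],0,c['cx']],[0,c['fy'],c['cy']],[0,0,1]]),np.array(c['R']),np.array(c['t'])
ValueError: time passes only in moves, steps and waits
```

```bash
sed -i 's/^def cal/import functools\n@functools.cache\ndef cal/' h.py
cat > sf.py <<'E'
from fit import *
from scipy.optimize import minimize
boxes=[(.03,.023,0,.01),(.025,.02,.01,.058),(.016,.013,.08,.12),(.007,.007,.058,.08)]
near={'top':(201,209),'scene':(339,173)}; M={};I={}
for n in near:
    I[n]=ctrl.get_image(n)
    d=min(ctrl.outline_of(n,'stamp'),key=lambda d:np.hypot(d['rect'][0]+d['rect'][2]/2-near[n][0],d['rect'][1]+d['rect'][3]/2-near[n][1]))
    M[n]=cv2.resize(d['mask'].astype(np.float32),None,fx=4,fy=4,interpolation=cv2.INTER_LINEAR)>.5
def cost(v,ns): return -sum((f&M[n]).sum()/(f|M[n]).sum() for n in ns for f in[fill(n,boxes,v)>0])
g=[.537,.274]
for ns in(('top','scene'),('top',),('scene',)):
    best=min((minimize(cost,[g[0],g[1],a],args=(ns,),method='Nelder-Mead',options=dict(maxfev=80,initial_simplex=[[g[0],g[1],a],[g[0]+.01,g[1],a],[g[0],g[1]+.01,a],[g[0],g[1],a+.3]])) for a in(-1.1,-.7,-.3,.9)),key=lambda r:r.fun)
    print(ns,best.x.round(4),best.fun/len(ns))
F=[(-.03,.023,.01),(-.03,-.023,.01),(.03,-.023,.01)] 
T=crop([(100,232),(200,290),(326,155)],10,(182,190))
# top: left,bottom,right
S=[(.03,-.023,.01),(-.03,-.023,.01),(-.016,.013,.12),(.016,-.013,.12)]
v,r=fit([('top',F,T)],[.537,.274,-.7]);print(v.round(4),r.round(1).tolist())
v,r=fit([('top',F,T)],[.537,.274,-.7])
# overlay
out=[]
for n,c in(('top',(182,190,222,220)),('scene',(300,140,380,200))):
    s=400//(c[2]-c[0]); im=np.ascontiguousarray(cv2.resize(I[n][c[1]:c[3],c[0]:c[2],::-1],(400,300),interpolation=cv2.INTER_CUBIC))
    for w,col in((v,(0,255,0)),):
        for hx,hy,z0,z1 in boxes[:3]:
            for z in(z0,z1):
                P=place([(a*hx,b*hy,z) for a,b in((1,1),(1,-1),(-1,-1),(-1,1))],w)
                cv2.polylines(im,[((proj(n,P)-c[:2]+.5)*s).round().astype(np.int32)],True,col,1)
    out.append(im)
cv2.imwrite('pics/o1.png',np.hstack(out))
E
python3 sf.py
```

```text
('top', 'scene') [ 0.5435  0.2739 -0.5947] -0.9070270814847714
('top',) [ 0.5432  0.2731 -0.5244] -0.9208644042002739
('scene',) [ 0.5426  0.2749 -0.6447] -0.9065572438449663
[ 0.5464  0.2757 -0.5951] [[-1.6, -0.8], [0.8, 2.3], [0.2, -0.3]]
```

View pics/o1.png

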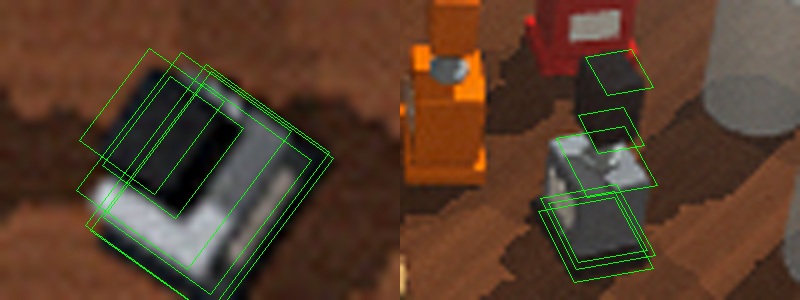

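The overlay shows the IoU fit (0.5435, 0.274) is the better position. By edge direction the yaw is about -0.65. The jig is at (0.532, -0.1615), yaw -0.279, with both views agreeing. Moving above the knob.

```bash
python3 -m creep '[[0,-20,-8,0,0.02],[0,-55,-22,0,0.05],[0,-92,-37,0,0.08],[0,-130,-52,0,0.11],[0,-168,-68,0,0.14],[0,-206,-83,0,0.17],[0,-244,-98,0,0.2],[0,-282,-114,0,0.22],[0,-320,-129,0,0.24],[0,-356,-143,0,0.24],[0,-380,-153,0,0.24],[0,-389,-157,0,0.24]]' 40
```

```text
t: 2.4
tool_pos: [0.5458, 0.2708, 0.2314]
tool_rot: [1.01, 2.974, -0.001]
contact_force: [-0.4, 0.3, -0.2]
opening: 0.0855
```

Run:
```python
from h import *
a=save('top','t1.png'); b=ctrl.get_image('scene')
r=lambda im,c: cv2.resize(im[c[1]:c[3],c[0]:c[2],::-1],(400,300),interpolation=cv2.INTER_CUBIC)
cv2.imwrite('pics/c2.png',np.hstack([r(a,(162,175,242,235)),r(b,(300,120,380,180+0))]))
o=ctrl.get_obs();R=Ro.from_rotvec(o['tool_rot']).as_matrix();print(o['tool_pos'],R.round(3),o['contact_force'],o['opening'])
print('residual tool mm',(1e3*R.T@(np.array([.5435,.274,.085])-o['tool_pos'])).round(1),'yaw y',np.degrees(np.arctan2(R[1,1],R[0,1])))
```

```text
[0.54432271 0.27258513 0.23115968] [[-0.794  0.608 -0.   ]
 [ 0.608  0.794  0.   ]
 [ 0.    -0.    -1.   ]] [-0.47858822  0.87409585 -0.66363184] 0.08515733379686448
residual tool mm [  1.5   0.6 146.2] yaw y 52.554283950706385
```

View pics/c2.png

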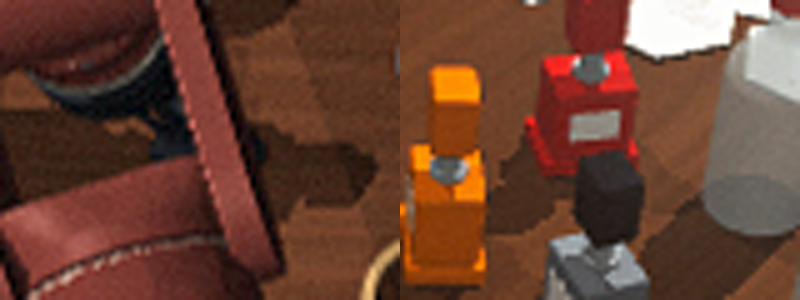

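```bash
python3 -m creep '[[0,1,0.5,10,0],[0,1.5,0.5,28,0],[0,1.5,0.5,48,0],[0,1.5,0.5,68,0],[0,1.5,0.5,88,0],[0,1.5,0.5,104,0],[0,1.5,0.5,118,0],[0,1.5,0.5,128,0],[0,1.5,0.5,136,0],[0,1.5,0.5,141,0],[0,1.5,0.5,144,0],[0,1.5,0.5,144,0]]' 40
python3 - <<'E'
from h import *
b=ctrl.get_image('scene')
save('scene','c3.png',(290,110,390,185),6,b)
print(ctrl.get_obs()['tool_pos'],ctrl.get_obs()['contact_force'])
E
```

```text
t: 3.5
tool_pos: [0.5426, 0.2751, 0.0872]
tool_rot: [-1.004, -2.977, 0.0]
contact_force: [0.4, -0.5, 0.4]
opening: 0.0856
[0.54293785 0.2751613  0.08773764] [ 0.01059638 -0.35011388  0.9057575 ]
```

View pics/c3.png

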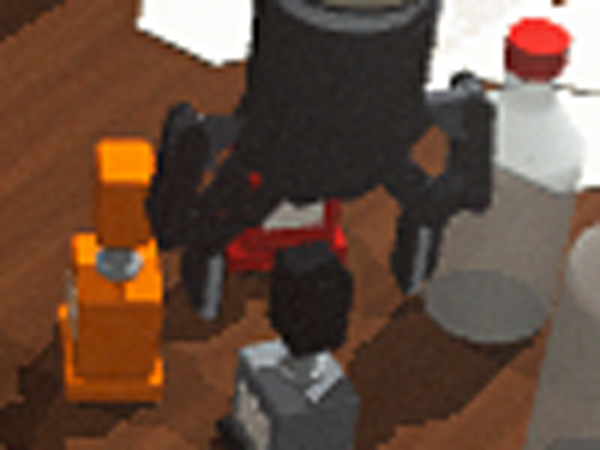

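The fingers straddle the knob, with tips at crop (208,315) and (412,290) and the knob centre near (310,300). Closing.

```bash
python3 -m creep '[[60,0,0,0,0],[100,0,0,0,0],[130,0,0,0,0],[150,0,0,0,0],[165,0,0,0,0],[180,0,0,0,0],[200,0,0,0,0],[220,0,0,0,0],[220,0,0,0,0],[220,0,0,0,0]]' 40
```

```text
t: 4.38
tool_pos: [0.5429, 0.2751, 0.0876]
tool_rot: [1.004, 2.976, 0.001]
contact_force: [0.4, 0.4, 2.0]
opening: 0.0256
```

```bash
python3 -m creep '[[255,0,0,-3,0],[255,0,0,-8,0],[255,0,0,-18,0],[255,0,0,-32,0],[255,0,0,-48,0],[255,0,0,-64,0],[255,0,0,-78,0],[255,0,0,-90,0],[255,0,0,-97,0],[255,0,0,-100,0],[255,0,0,-100,0]]' 60
python3 - <<'E'
from h import *
a=ctrl.get_image('scene')
save('scene','c4.png',(290,80,410,170),6,a)
o=ctrl.get_obs();R=Ro.from_rotvec(o['tool_rot']).as_matrix();p=o['tool_pos'];print(p,o['contact_force'],o['opening'])
yj=-.279;c,s=np.cos(yj),np.sin(yj)
for off in((-.03,-.025),(0,0)):
    w=np.array([.532+c*off[0]-s*off[1],-.1615+s*off[0]+c*off[1],p[2]]);print(w,(R.T@(w-p)*1e3).round(1))
print('turn',np.arctan2(R[1,1],R[0,1])-(yj+np.pi/2))
E
```

```text
t: 5.3
tool_pos: [0.5429, 0.2751, 0.1882]
tool_rot: [1.004, 2.976, 0.001]
contact_force: [-0.9, 0.3, -2.2]
opening: 0.0252
[0.54248005 0.27493384 0.18714187] [ 0.87330388  0.5343003  -2.33996698] 0.025114267124102144
[ 0.4962752  -0.17727145  0.18714187] [-2.372e+02 -3.878e+02  1.000e-01]
[ 0.532      -0.1615      0.18714187] [-2.561e+02 -3.536e+02  1.000e-01]
turn -0.37181455080356607
```

View pics/c4.png

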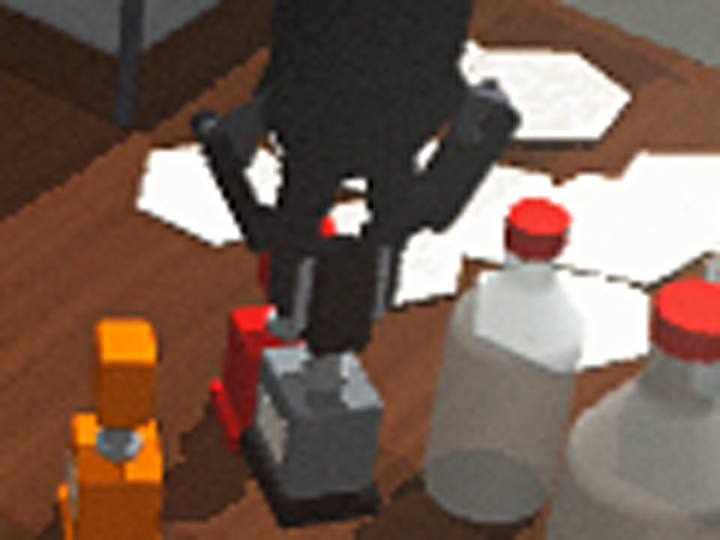

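Held square at opening 25 mm, weighing about 2.5 N. Carrying it over to a point short of the corner.

```bash
python3 -m creep '[[255,-6,-8,0,-0.02],[255,-17,-24,0,-0.05],[255,-34,-50,0,-0.09],[255,-54,-78,0,-0.13],[255,-74,-107,0,-0.17],[255,-94,-137,0,-0.21],[255,-115,-167,0,-0.25],[255,-136,-197,0,-0.29],[255,-156,-227,0,-0.32],[255,-176,-256,0,-0.35],[255,-194,-282,0,-0.37],[255,-208,-303,0,-0.372]]' 60
cat > st.py <<'E'
from h import *
import sys
J=np.array([.532,-.1615]);yj=-.279
o=ctrl.get_obs();R=Ro.from_rotvec(o['tool_rot']).as_matrix();p=o['tool_pos'];f=o['contact_force']
c,s=np.cos(yj),np.sin(yj);W=np.array([[c,s],[-s,c]])
print('t',o['t'],'jig xy mm',(W@(p[:2]-J)*1e3).round(1),'z',p[2].round(4),'F jig',(W@f[:2]).round(1),'Fz',f[2].round(1),'turn',round(np.arctan2(R[1,1],R[0,1])-(yj+np.pi/2),4),'op',round(o['opening'],4),'torq',o['wrist_torque'].round(2))
if len(sys.argv)>1:
    d=np.array([float(sys.argv[1]),float(sys.argv[2])])/1e3
    w=J+W.T@d; print('tool shift',(R.T@np.r_[w-p[:2],0]*1e3).round(1))
E
python3 st.py -10 -8
```

```text
t: 6.35
tool_pos: [0.5234, -0.0942, 0.1859]
tool_rot: [-0.437, -3.109, 0.0]
contact_force: [0.5, 0.0, -1.3]
opening: 0.0255
t 6.35 jig xy mm [-26.8  62.3] z 0.1859 F jig [0.5 0.2] Fz -1.3 turn -0.0005 op 0.0255 torq [-0.06  0.04  0.02]
tool shift [-16.8 -70.3  -0. ]
```

```bash
python3 -m creep '[[255,-6,-22,0,0],[255,-11,-44,0,0],[255,-15,-60,0,0],[255,-17,-69,0,0],[255,-17,-71,5,0],[255,-17,-71,20,0],[255,-17,-71,36,0],[255,-17,-71,50,0],[255,-17,-71,60,0],[255,-17,-71,65,0],[255,-17,-71,66,0],[255,-17,-71,66,0]]' 60
python3 st.py -10 -8
python3 - <<'E'
from h import *
a=ctrl.get_image('scene')
save('scene','c5.png',(165,190,285,280+20),6,a)
E
```

```text
t: 7.35
tool_pos: [0.5214, -0.1646, 0.1211]
tool_rot: [-0.436, -3.111, -0.0]
contact_force: [0.5, 0.6, -1.9]
opening: 0.0253
t 7.35 jig xy mm [-9.4 -5.9] z 0.1211 F jig [0.3 0.8] Fz -1.9 turn 0.0007 op 0.0253 torq [0.01 0.02 0.01]
tool shift [ 0.6 -2.1 -0. ]
```

View pics/c5.png

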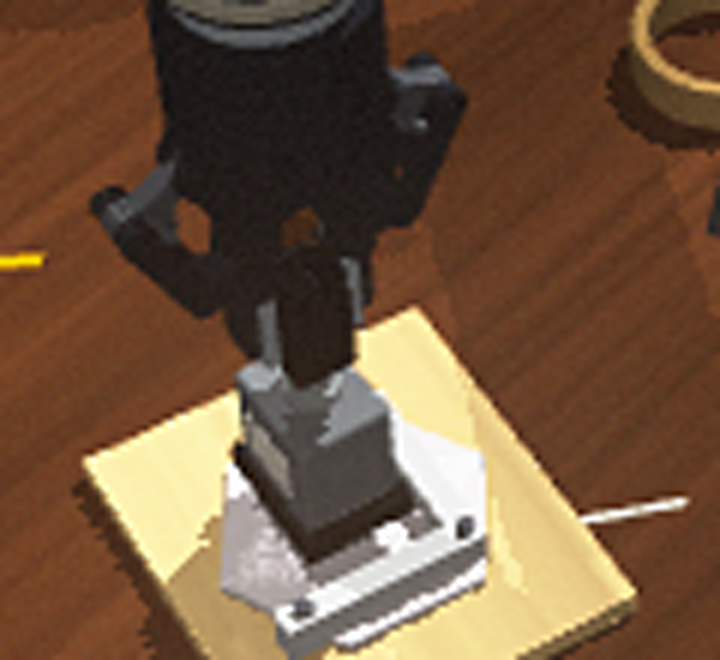

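The stamp is above the badge, short of both fences; the x fence runs from crop (300,605) to (465,525). Lowering gently until contact.

```bash
python3 -m creep '[[255,0.6,-2,2,0],[255,1,-3,5,0],[255,1,-4,8,0],[255,1,-4,11,0],[255,1,-4,13,0],[255,1,-4,14.5,0],[255,1,-4,15,0],[255,1,-4,15,0]]' 60; python3 st.py
```

```text
t: 8.07
tool_pos: [0.5192, -0.1685, 0.106]
tool_rot: [-0.436, -3.111, -0.0]
contact_force: [-0.4, 0.5, -1.6]
opening: 0.0254
t 8.0667 jig xy mm [-10.4 -10.3] z 0.106 F jig [-0.5  0.3] Fz -1.6 turn 0.0002 op 0.0254 torq [-0.07  0.03  0.02]
```

```bash
python3 -m creep '[[255,0,0,0.5,0],[255,0,0,1,0],[255,0,0,1.5,0],[255,0,0,1.5,0]]'; python3 -m creep '[[255,0,0,0.5,0],[255,0,0,1,0],[255,0,0,1,0]]'; python3 -m creep '[[255,0,0,0.5,0],[255,0,0,1,0],[255,0,0,1,0]]'; python3 st.py
```

```text
t: 8.4
tool_pos: [0.5193, -0.1685, 0.1048]
tool_rot: [0.436, 3.111, 0.0]
contact_force: [-0.2, -1.2, -2.8]
opening: 0.0253
t: 8.65
tool_pos: [0.5194, -0.1687, 0.104]
tool_rot: [0.436, 3.111, -0.0]
contact_force: [-0.5, -0.6, -1.7]
opening: 0.0252
t: 8.9
tool_pos: [0.5195, -0.1687, 0.1033]
tool_rot: [0.436, 3.111, -0.0]
contact_force: [-1.1, 0.4, 2.2]
opening: 0.0252
t 8.9 jig xy mm [-10.  -10.4] z 0.1033 F jig [-1.1  0.1] Fz 2.2 turn 0.0002 op 0.0252 torq [0.09 0.23 0.03]
```

```bash
python3 -m creep '[[255,0,0,-0.3,0],[255,-1,0,-0.3,0],[255,-2,0,-0.3,0],[255,-3,0,-0.3,0],[255,-4,0,-0.3,0],[255,-5,0,-0.3,0],[255,-6,0,-0.3,0],[255,-6,0,-0.3,0]]'; python3 st.py;  python3 -m creep '[[255,-0.5,0,0,0],[255,-1,0,0,0],[255,-1.5,0,0,0],[255,-1.5,0,0,0]]'; python3 st.py
```

```text
t: 9.57
tool_pos: [0.5252, -0.1702, 0.1031]
tool_rot: [-0.436, -3.111, -0.0]
contact_force: [-2.6, 0.2, 1.0]
opening: 0.0254
t 9.5667 jig xy mm [ -4.1 -10.3] z 0.1031 F jig [-2.5 -0.5] Fz 1.0 turn 0.0003 op 0.0254 torq [0.23 0.49 0.01]
t: 9.9
tool_pos: [0.5266, -0.1706, 0.1031]
tool_rot: [0.436, 3.111, 0.0]
contact_force: [-2.4, 1.1, 1.5]
opening: 0.0254
t 9.9 jig xy mm [ -2.7 -10.3] z 0.1031 F jig [-2.6  0.4] Fz 1.5 turn 0.0002 op 0.0254 torq [0.13 0.5  0.01]
```

```bash
for i in 1 2 3; do python3 -m creep '[[255,-0.5,0,-0.1,0],[255,-1,0,-0.1,0],[255,-1,0,-0.1,0]]' >/dev/null; python3 st.py; done
```

```text
t 10.15 jig xy mm [ -1.7 -10.3] z 0.1033 F jig [-3.5 -0. ] Fz 2.3 turn 0.0002 op 0.0253 torq [0.2  0.5  0.04]
t 10.4 jig xy mm [ -1.  -10.3] z 0.1031 F jig [-3.6 -0.1] Fz 2.3 turn 0.0002 op 0.0256 torq [ 0.21  0.74 -0.04]
t 10.65 jig xy mm [ -0.5 -10.3] z 0.103 F jig [-5.3  0.4] Fz 2.2 turn 0.0002 op 0.0255 torq [ 0.21  1.12 -0.07]
```

Contact with the x fence is building at jig x ≈ -0.5. Sliding toward the y fence.

```bash
python3 -m creep '[[255,0,1,-0.2,0],[255,0,2,-0.2,0],[255,0,3,-0.2,0],[255,0,4,-0.2,0],[255,0,5,-0.2,0],[255,0,6,-0.2,0],[255,0,7,-0.2,0],[255,0,7,-0.2,0]]' >/dev/null; python3 st.py; for i in 1 2 3; do python3 -m creep '[[255,0,0.5,0,0],[255,0,1,0,0],[255,0,1,0,0]]' >/dev/null; python3 st.py; done
```

```text
t 11.3167 jig xy mm [-0.6 -5.2] z 0.1032 F jig [-5.6 -5.9] Fz 1.7 turn -0.0002 op 0.0252 torq [-0.98  1.63 -0.24]
t 11.5667 jig xy mm [-0.6 -4.4] z 0.1032 F jig [-6.5 -5.6] Fz 2.7 turn -0.0002 op 0.0251 torq [-1.    1.68 -0.32]
t 11.8167 jig xy mm [-0.6 -3.3] z 0.1032 F jig [-7.2 -6.1] Fz 1.7 turn -0.0002 op 0.0254 torq [-1.09  1.68 -0.3 ]
t 12.0667 jig xy mm [-0.6 -2.4] z 0.1032 F jig [-5.4 -5.9] Fz 1.7 turn -0.0003 op 0.0254 torq [-1.02  1.68 -0.25]
```

```bash
for i in 1 2 3; do python3 -m creep '[[255,0.1,0.5,0,0],[255,0.1,0.8,0,0],[255,0.1,0.8,0,0]]' >/dev/null; python3 st.py; done
```

```text
t 12.3167 jig xy mm [-0.6 -1.6] z 0.1033 F jig [-5.3 -6.5] Fz 2.4 turn -0.0003 op 0.0251 torq [-0.99  1.61 -0.34]
t 12.5667 jig xy mm [-0.7 -0.7] z 0.1033 F jig [-4.9 -6.3] Fz 0.6 turn -0.0002 op 0.0254 torq [-1.02  1.59 -0.27]
t 12.8167 jig xy mm [-0.7  0.1] z 0.1033 F jig [-5.1 -6.2] Fz 2.3 turn -0.0002 op 0.0254 torq [-1.04  1.56 -0.22]
```

```bash
for i in 1 2 3; do python3 -m creep '[[255,0,0.5,0,0],[255,0,0.8,0,0],[255,0,0.8,0,0]]' >/dev/null; python3 st.py; done
```

```text
t 13.0667 jig xy mm [-0.7  0.9] z 0.1033 F jig [-4.8 -5.6] Fz 1.5 turn -0.0003 op 0.0252 torq [-1.    1.54 -0.23]
t 13.3167 jig xy mm [-0.7  1.7] z 0.1033 F jig [-4.5 -5.6] Fz 2.2 turn -0.0003 op 0.0253 torq [-1.04  1.52 -0.31]
t 13.5667 jig xy mm [-0.7  2.2] z 0.1033 F jig [-6. -7.] Fz 1.4 turn -0.0002 op 0.0251 torq [-1.21  1.68 -0.32]
```

```bash
for i in 1 2; do python3 -m creep '[[255,0,0.5,0,0],[255,0,0.8,0,0],[255,0,0.8,0,0]]' >/dev/null; python3 st.py; done
python3 - <<'E'
from h import *
a=ctrl.get_image('scene'); b=ctrl.get_image('top')
r=lambda im,c: cv2.resize(im[c[1]:c[3],c[0]:c[2],::-1],(400,300),interpolation=cv2.INTER_CUBIC)
cv2.imwrite('pics/c6.png',np.hstack([r(a,(185,225,265,285)),r(b,(310,175,390,235))]))
E
```

```text
t 13.8167 jig xy mm [-0.7  2.5] z 0.1034 F jig [-5.4 -8.3] Fz 3.0 turn -0.0002 op 0.0252 torq [-1.51  1.79 -0.25]
t 14.0667 jig xy mm [-0.8  2.8] z 0.1034 F jig [-5.5 -9.6] Fz 2.0 turn -0.0002 op 0.0255 torq [-1.86  1.96 -0.33]
```

View pics/c6.png

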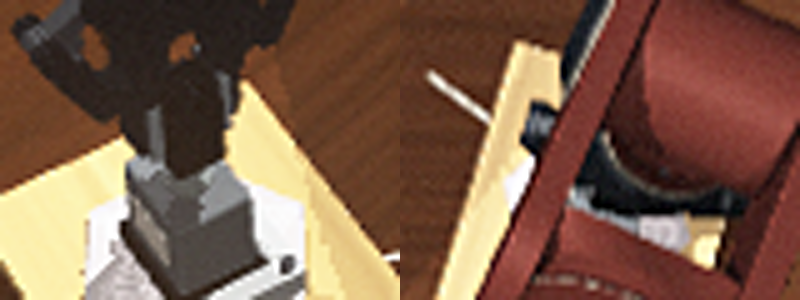

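The stamp bears on both fences (Fx -5.5, Fy -9.6 N, turn ≈ 0), and the scene crop shows it tucked into the corner. I ease the side load a little and press down in stages.

```bash
python3 -m creep '[[255,0.1,-0.2,0,0],[255,0.2,-0.4,0,0],[255,0.2,-0.4,0,0],[255,0.2,-0.4,1,0],[255,0.2,-0.4,2,0],[255,0.2,-0.4,3,0],[255,0.2,-0.4,4,0],[255,0.2,-0.4,4,0]]' >/dev/null; python3 st.py; for i in 1 2 3 ; do python3 -m creep '[[255,0,0,0.7,0],[255,0,0,1.5,0],[255,0,0,1.5,0]]' >/dev/null; python3 st.py; done
```

```text
t 14.8333 jig xy mm [-0.9  2.6] z 0.0993 F jig [-5.7 -8.5] Fz 2.5 turn -0.0002 op 0.0253 torq [-1.64  1.81 -0.27]
t 15.0833 jig xy mm [-0.9  2.6] z 0.0979 F jig [-5.4 -9. ] Fz 2.5 turn -0.0002 op 0.0252 torq [-1.63  1.88 -0.25]
t 15.3333 jig xy mm [-0.9  2.6] z 0.0965 F jig [-6.  -9.4] Fz 3.0 turn -0.0002 op 0.0252 torq [-1.63  1.89 -0.32]
t 15.5833 jig xy mm [-0.8  2.6] z 0.0957 F jig [-6.8 -8.3] Fz 6.9 turn -0.0002 op 0.0254 torq [-1.54  2.18 -0.3 ]
```

First stop felt at about 7.5 mm. Continuing toward the second stop.

```bash
for i in 1 2 3 ; do python3 -m creep '[[255,0,0,0.5,0],[255,0,0,1,0],[255,0,0,1,0]]' >/dev/null; python3 st.py; done
```

```text
t 15.8333 jig xy mm [-0.7  2.5] z 0.0949 F jig [-7.6 -8.9] Fz 7.0 turn -0.0001 op 0.0256 torq [-1.53  2.26 -0.28]
t 16.0833 jig xy mm [-0.7  2.5] z 0.0941 F jig [-7.9 -9.4] Fz 7.4 turn -0.0 op 0.0252 torq [-1.49  2.39 -0.29]
t 16.3333 jig xy mm [-0.7  2.5] z 0.0933 F jig [-10.   -8.3] Fz 9.1 turn -0.0 op 0.0253 torq [-1.51  2.45 -0.27]
```

```bash
python3 -m creep '[[255,0.3,-0.2,0.5,0],[255,0.6,-0.4,1,0],[255,0.6,-0.4,1,0]]' >/dev/null; python3 st.py;for i in 1 2; do python3 -m creep '[[255,0,0,0.5,0],[255,0,0,0.5,0]]' >/dev/null; python3 st.py; done
```

```text
t 16.5833 jig xy mm [-0.9  2.4] z 0.0927 F jig [-8.1 -7.8] Fz 9.8 turn -0.0001 op 0.0254 torq [-1.3   2.2  -0.27]
t 16.75 jig xy mm [-0.8  2.4] z 0.0923 F jig [-9.  -8.1] Fz 10.0 turn -0.0001 op 0.0256 torq [-1.37  2.29 -0.3 ]
t 16.9167 jig xy mm [-0.8  2.4] z 0.0919 F jig [-9.1 -7.7] Fz 11.9 turn -0.0001 op 0.0254 torq [-1.29  2.36 -0.27]
```

```bash
for i in 1 2 3; do python3 -m creep '[[255,0.1,-0.1,0.5,0],[255,0.2,-0.1,1,0],[255,0.2,-0.1,1,0]]' >/dev/null; python3 st.py; done
```

```text
t 17.1667 jig xy mm [-0.7  2.3] z 0.0915 F jig [-10.4  -7.5] Fz 12.3 turn -0.0 op 0.025 torq [-1.18  2.46 -0.31]
t 17.4167 jig xy mm [-0.7  2.2] z 0.0912 F jig [-10.9  -7. ] Fz 15.8 turn 0.0 op 0.0252 torq [-1.07  2.62 -0.31]
t 17.6667 jig xy mm [-0.6  2.1] z 0.0908 F jig [-12.1  -6.9] Fz 18.1 turn 0.0001 op 0.0253 torq [-0.95  2.79 -0.24]
```

```bash
python3 -m creep '[[255,0.4,-0.2,0.3,0],[255,0.8,-0.4,0.5,0],[255,0.8,-0.4,0.5,0],[255,0.8,-0.4,0.5,0]]' >/dev/null; python3 st.py; python3 -m creep '[[255,0,0,0.2,0],[255,0,0,0.2,0],[255,0,0,0.2,0],[255,0,0,0.2,0],[255,0,0,0.2,0],[255,0,0,0.2,0]]' >/dev/null; python3 st.py;  python3 -m creep '[[255,0,0,0,0],[255,0,0,0,0],[255,0,0,0,0],[255,0,0,0,0],[255,0,0,0,0],[255,0,0,0,0],[255,0,0,0,0],[255,0,0,0,0]]' >/dev/null; python3 st.py
```

```text
t 18.0 jig xy mm [-0.3  2.4] z 0.0908 F jig [-9.7 -5.4] Fz 17.0 turn 0.0006 op 0.025 torq [-0.54  2.05 -0.01]
t 18.5 jig xy mm [-0.3  2.4] z 0.0907 F jig [-8.9 -6.1] Fz 17.0 turn 0.0007 op 0.0251 torq [-0.53  2.12 -0.01]
t 19.1667 jig xy mm [-0.3  2.4] z 0.0907 F jig [-9.4 -6. ] Fz 17.2 turn 0.0006 op 0.0254 torq [-0.52  2.04 -0.03]
```

```bash
python3 -m creep '[[255,0.2,0,0.3,0],[255,0.4,0,0.6,0],[255,0.4,0,0.8,0],[255,0.4,0,0.8,0],[255,0.4,0,0.8,0],[255,0.4,0,0.8,0]]' >/dev/null; python3 st.py;  python3 -m creep '[[255,0,0,0,0],[255,0,0,0,0],[255,0,0,0,0],[255,0,0,0,0],[255,0,0,0,0],[255,0,0,0,0],[255,0,0,0,0],[255,0,0,0,0]]' >/dev/null; python3 st.py
```

```text
t 19.6667 jig xy mm [-0.3  2.3] z 0.0904 F jig [-9.3 -5.8] Fz 19.3 turn 0.0007 op 0.0251 torq [-0.5   2.12  0.01]
t 20.3333 jig xy mm [-0.3  2.3] z 0.0904 F jig [-10.   -6.3] Fz 18.8 turn 0.0007 op 0.0249 torq [-0.51  2.09  0.02]
```

```bash
python3 -m creep '[[255,0,0,-1.5,0],[255,0,0,-3,0],[255,0,0,-4.5,0],[255,0,0,-6,0],[255,0,0,-7.5,0],[255,0,0,-9,0],[255,0,0,-10.5,0],[255,0,0,-12,0],[255,0,0,-13.5,0],[255,0,0,-15,0],[255,0,0,-16,0],[255,0,0,-16,0]]' >/dev/null; python3 st.py
```

```text
t 21.3333 jig xy mm [-0.9  2.8] z 0.103 F jig [-0.3 -5.3] Fz 2.4 turn 0.0002 op 0.0249 torq [-1.1   0.49 -0.07]
```

```bash
python3 -m creep '[[255,-0.5,0,0,0],[255,-1,0,0,0],[255,-1.2,0,0,0],[255,-1.2,0,0,0]]' >/dev/null; python3 st.py; python3 -m creep '[[255,-0.5,0,0,0],[255,-1,0,0,0],[255,-1,0,0,0]]' >/dev/null; python3 st.py
```

```text
t 21.6667 jig xy mm [-0.6  2.8] z 0.1022 F jig [-1.5 -5.6] Fz 1.8 turn 0.0002 op 0.0252 torq [-1.06  0.83 -0.1 ]
t 21.9167 jig xy mm [-0.2  2.8] z 0.1019 F jig [-3.6 -5.2] Fz 2.0 turn 0.0003 op 0.0255 torq [-1.03  1.14 -0.1 ]
```

Home against x: force builds with little motion. Relaxing the side loads and releasing.

```bash
python3 -m creep '[[255,0.5,-0.6,-0.3,0],[255,1,-1.2,-0.5,0],[255,1,-1.2,-0.8,0],[255,1,-1.2,-0.8,0]]' >/dev/null; python3 st.py; python3 -m creep '[[200,0,0,0,0],[150,0,0,0,0],[120,0,0,0,0],[90,0,0,0,0],[60,0,0,0,0],[30,0,0,0,0],[0,0,0,0,0],[0,0,0,0,0],[0,0,0,0,0],[0,0,0,0,0]]' 20; python3 -m creep '[[0,0,0,-4,0],[0,0,0,-12,0],[0,0,0,-24,0],[0,0,0,-40,0],[0,0,0,-56,0],[0,0,0,-72,0],[0,0,0,-88,0],[0,0,0,-100,0],[0,0,0,-108,0],[0,0,0,-112,0],[0,0,0,-112,0]]'; python3 st.py
python3 - <<'E'
from fit import *
boxes=[(.03,.023,0.016,.026),(.025,.02,.026,.074),(.016,.013,.096,.136)]
im=ctrl.get_image('scene');c=(165,200,285,290);s=6
v=cv2.resize(im[c[1]:c[3],c[0]:c[2],::-1],None,fx=s,fy=s,interpolation=cv2.INTER_CUBIC)
for P in([(.03,-.05,.03),(.03,.023,.03),(-.04,.023,.03)],):
    cv2.polylines(v,[((proj('scene',place(P,(.532,-.1595,-.279)))-c[:2]+.5)*s).astype(np.int32)],False,(0,0,255),1)
P=[(a*.03,b*.023,.016) for a,b in((1,1),(1,-1),(-1,-1),(-1,1))]
cv2.polylines(v,[((proj('scene',place(P,(.532,-.1595,-.279)))-c[:2]+.5)*s).astype(np.int32)],True,(0,255,0),1)
cv2.imwrite('pics/c7.png',v)
E
```

```text
t 22.25 jig xy mm [-0.7  2.6] z 0.103 F jig [-1.9 -4.9] Fz 1.6 turn 0.0001 op 0.0253 torq [-1.08  0.53 -0.11]
t: 23.08
tool_pos: [0.5315, -0.1578, 0.1024]
tool_rot: [0.437, 3.111, 0.0]
contact_force: [0.0, 0.2, 0.5]
opening: 0.0851
t: 24.0
tool_pos: [0.532, -0.158, 0.2157]
tool_rot: [0.436, 3.109, -0.001]
contact_force: [0.2, 0.7, 0.6]
opening: 0.0852
t 24.0 jig xy mm [-1.   3.4] z 0.2157 F jig [0.  0.7] Fz 0.6 turn 0.0003 op 0.0852 torq [0.01 0.03 0.01]
```

View pics/c7.png

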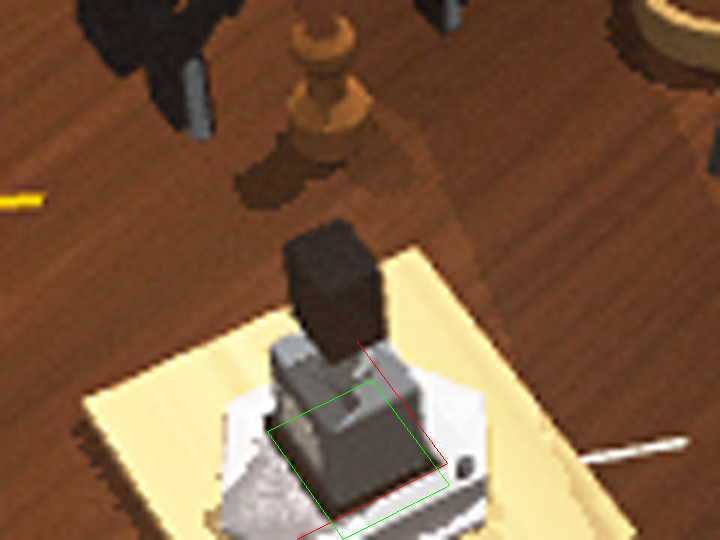

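The stamp stands free in the corner with the plunger up: foot's left corner at crop (268,430), long edge along the x fence's inner edge. During the press the side load on the fences may have carried part of the force. There is time for a second, purely vertical press with shut fingers to be sure of the load on the badge.

```bash
python3 -m creep '[[255,0,0,2,0],[255,0,0,6,0],[255,0,0,14,0],[255,0,0,24,0],[255,0,0,34,0],[255,0,0,44,0],[255,0,0,54,0],[255,0,0,62,0],[255,0,0,68,0],[255,0,0,72,0],[255,0,0,74,0],[255,0,0,74,0]]' 40 ; python3 -m creep '[[255,0,0,1,0],[255,0,0,2,0],[255,0,0,3,0],[255,0,0,4,0],[255,0,0,5,0],[255,0,0,6,0],[255,0,0,7,0],[255,0,0,7,0]]' >/dev/null; python3 st.py; python3 -m creep '[[255,0,0,1,0],[255,0,0,2,0],[255,0,0,3,0],[255,0,0,4,0],[255,0,0,4,0]]' >/dev/null; python3 st.py
```

```text
t: 25.05
tool_pos: [0.5314, -0.1578, 0.14]
tool_rot: [-0.436, -3.111, -0.0]
contact_force: [0.5, 0.5, 0.1]
opening: 0.0002
t 25.7167 jig xy mm [-1.3  3.4] z 0.1336 F jig [ 0.4 -0.3] Fz 1.6 turn 0.0002 op 0.0005 torq [ 0.02  0.04 -0.04]
t 26.1333 jig xy mm [-1.3  3.4] z 0.1293 F jig [ 0.2 -0.7] Fz 2.2 turn 0.0002 op 0.0001 torq [-0.05 -0.07  0.02]
```

```bash
python3 -m creep '[[255,0,0,1,0],[255,0,0,2,0],[255,0,0,3,0],[255,0,0,4,0],[255,0,0,4,0]]' >/dev/null; python3 st.py; python3 -m creep '[[255,0,0,0.7,0],[255,0,0,1.5,0],[255,0,0,1.5,0]]' >/dev/null; python3 st.py;  python3 -m creep '[[255,0,0,0.7,0],[255,0,0,1.5,0],[255,0,0,1.5,0]]' >/dev/null; python3 st.py
```

```text
t 26.55 jig xy mm [-1.2  3.4] z 0.1263 F jig [-1.7  1.2] Fz 6.4 turn 0.0002 op -0.0001 torq [ 0.05  0.34 -0.03]
t 26.8 jig xy mm [-1.1  3.4] z 0.1251 F jig [-2.5  0.5] Fz 9.2 turn 0.0003 op 0.0002 torq [ 0.17  0.41 -0.02]
t 27.05 jig xy mm [-1.   3.4] z 0.124 F jig [-3.4  0.1] Fz 9.5 turn 0.0003 op 0.0004 torq [0.22 0.5  0.02]
```

```bash
for i in 1 2 3; do python3 -m creep '[[255,0,0,0.5,0],[255,0,0,1,0],[255,0,0,1,0]]' >/dev/null; python3 st.py; done
```

```text
t 27.3 jig xy mm [-0.8  3.3] z 0.1235 F jig [-3.8  0.2] Fz 10.9 turn 0.0003 op -0.0002 torq [ 0.31  0.61 -0.03]
t 27.55 jig xy mm [-0.5  3.3] z 0.1233 F jig [-4.4  0.5] Fz 12.9 turn 0.0004 op 0.0002 torq [0.35 0.77 0.01]
t 27.8 jig xy mm [-0.3  3.3] z 0.123 F jig [-5.4  1.2] Fz 17.0 turn 0.0004 op 0.0005 torq [0.34 0.95 0.03]
```

```bash
python3 -m creep '[[255,0.2,0,0.5,0],[255,0.2,0,0.7,0],[255,0.2,0,0.7,0]]' >/dev/null; python3 st.py; python3 -m creep '[[255,0,0,0.2,0],[255,0,0,0.3,0],[255,0,0,0.3,0],[255,0,0,0.3,0],[255,0,0,0.3,0],[255,0,0,0.3,0],[255,0,0,0.3,0],[255,0,0,0.3,0],[255,0,0,0.3,0],[255,0,0,0.3,0]]' >/dev/null; python3 st.py
```

```text
t 28.05 jig xy mm [-0.2  3.3] z 0.1228 F jig [-6.   1.5] Fz 17.9 turn 0.0004 op 0.0003 torq [0.45 1.01 0.05]
t 28.8833 jig xy mm [-0.2  3.3] z 0.1226 F jig [-6.8  1.4] Fz 18.6 turn 0.0004 op -0.0 torq [0.46 1.02 0.  ]
```

```bash
python3 -m creep '[[255,0,0,-1.5,0],[255,0,0,-3,0],[255,0,0,-5,0],[255,0,0,-7,0],[255,0,0,-9,0],[255,0,0,-11,0],[255,0,0,-13,0],[255,0,0,-15,0],[255,0,0,-18,0],[255,0,0,-22,0],[255,0,0,-28,0],[255,0,0,-36,0]]' >/dev/null; python3 -m creep '[[255,0,0,-15,0],[255,0,0,-40,0],[255,0,0,-70,0],[255,0,20,-90,0],[255,0,50,-90,0],[255,0,85,-90,0],[255,0,120,-90,0],[255,0,155,-90,0],[255,0,185,-90,0],[255,0,210,-90,0],[255,0,225,-90,0],[255,0,230,-90,0]]'
cat > chk.py <<'E'
from fit import *
I={n:ctrl.get_image(n) for n in('top','scene')}
out=[]
for n,c,j in(('top',(310,180,390,240),(.5317,-.163,-.2804)),('scene',(185,225,265,285),(.532,-.1603,-.2772))):
    s=5;v=np.ascontiguousarray(cv2.resize(I[n][c[1]:c[3],c[0]:c[2],::-1],None,fx=s,fy=s,interpolation=cv2.INTER_CUBIC))
    for hx,hy,z,col in((.03,.023,.026,(0,255,0)),(.016,.013,.136,(0,255,255)),(.085,.075,.012,(0,0,255))):
        P=[(a*hx,b*hy,z) for a,b in((1,1),(1,-1),(-1,-1),(-1,1))]
        cv2.polylines(v,[((proj(n,place(P,j))-c[:2]+.5)*s).round().astype(np.int32)],True,col,1)
    out.append(v)
cv2.imwrite('pics/c8.png',np.hstack(out))
E
python3 chk.py; python3 st.py
```

```text
t: 30.88
tool_pos: [0.5948, 0.0653, 0.2447]
tool_rot: [-0.433, -3.112, -0.0]
contact_force: [-0.2, -0.1, -0.4]
opening: 0.0003
t 30.9833 jig xy mm [ -1.8 233.5] z 0.2445 F jig [-0.1  0.3] Fz -0.2 turn 0.0012 op -0.0003 torq [-0.04 -0.02  0.01]
```

View pics/c8.png

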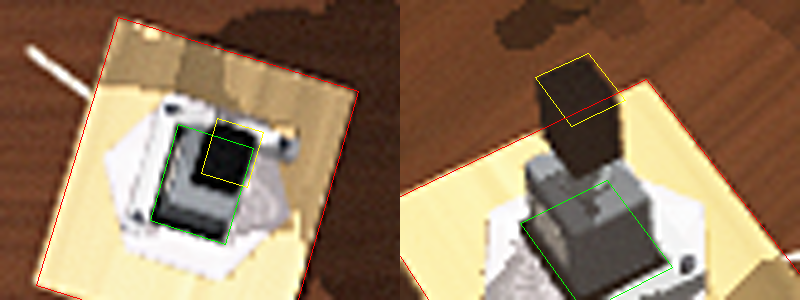

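In both views the outlines predicted for the seat coincide with the stamp. The foot matches at top crop (150–228, 125–243) and scene crop (520,222), and the knob is at full height at (588,55). The board outlines match too. Handing in.

```bash
python3 -c "
from station import ctrl
print(ctrl.finish_job())"
```

```text
the job is handed in; nothing more can be done
None
```

The grey stamp is standing free in the jig corner with its plunger up, and the job was handed in at about 31 s. No verdict was reported.

**What I did**
- **Placing:** I gripped the stamp by its knob, set it on the badge and slid it against both fences. I felt contact on each fence.
- **First press:** I pressed with the knob still gripped. The first stop came at about 7.5 mm and the second near 12 mm. I held about 17–19 N for more than 2 s.
- **Second press:** Side load of up to about 12 N on the fences could have carried part of the first press. I therefore pressed again straight down with shut fingers, holding about 18–18.6 N for about 1 s. This time the side force was up to 7 N.

**Last checks**
- **Position:** Seen in both cameras, the stamp's foot and knob match the outlines predicted for the seat to within about 1 mm. The knob is at full height.
- **Robot and bystanders:** The robot is clear and touching nothing. I felt no contact with anything else, but I did not measure the bystanders' positions at the end.

**Disagreements**
- **Jig position:** The two cameras differed by about 2–3 mm in y on where the jig is, and the y fence was felt about 2 mm beyond my combined estimate.
- **Slip in the first press:** The tool shifted about 0.3 mm while I was easing the side load.
- **Force on the badge:** I inferred it from the wrist force plus the stamp's weight, about 18–21 N, and did not measure it directly.

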